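# Clamp the loose maple peg with the ratchet lever

### The arm

A 7-joint arm with a two-finger parallel gripper is mounted at the origin on the work surface. World frame = base frame: x ahead of the robot, y to its left, z up, the work surface at z = 0. Lengths are in mm, angles in rad, forces in N, time in s.
With the tool pointing down it reaches from about 400 to 875 mm from the base axis. Payload 4.4 kg.
Tool frame: the origin (TCP) lies at the very end of the fingers, on their centre line; the grasp point (between the pads) lies 19 mm behind it; z points along the fingers, y is the line along which they close (so a half turn about z gives the same grasp; the last joint's range is limited). The gripper opens to 85 mm and grips with 20 to 120 N. Pads are 22 mm wide; open, the fingers measure 114 mm over their backs; the gripper's body (76 mm by 85 mm) begins 54 mm behind the grasp point. The pads swing forward as they close: fully open they stand 13 mm farther back than shut.
Start: joints at [-1.34, 0.628, 0.038, 1.517, -0.027, 0.996, -0.02], TCP at [190.076, 621.602, 231.313] pointing down, gripper open.
Joint ranges: [-3.06, 3.06], [-0.37, 2.12], [-1.25, 1.32], [0.18, 2.47], [-1.1, 4.24], [0.23, 1.98], [-2.94, 2.94]. Speed limits (rad/s): [2.57, 2.57, 3.14, 3.14, 3.14, 3.14, 3.14].

### API

Orientations are given as [roll, pitch, yaw] about the fixed x, y, z axes, in that order (R = Rz(yaw) Ry(pitch) Rx(roll)).
In Python, from cell import ctrl gives the robot as it stands.
- The arm moves only by the tool jog_arm, never from a script. Its argument "plan" is a list of rows, each an object of numbers: "tx", "ty", "tz": the shift along the tool's x, y, z as a fraction of full scale; "wx", "wy", "wz": the turn, a rotation vector about the tool's x, y, z as a fraction of full scale; "claw": the closure, from 0 (fully open) to 1 (shut). In form: [{"tx": .., "ty": .., "tz": .., "wx": .., "wy": .., "wz": .., "claw": ..}, ...]. A call has 1 to 12 rows; each row is the pose to reach, as a shift and turn from the pose commanded when the call began, along the tool's axes at that moment; what a row does not reach only later rows make up. Full scale, the value 1, is 300 mm for a shift and 90 degrees for a turn. A row lasts 1/10 s, in which the tool goes at most 50 mm and 8.59 degrees, less where a joint would pass 70% of its speed; a pose out of reach is approached as far as the arm can. A call with a number of a shift or a turn outside -1 to 1 is refused whole. A call with a gripper value outside its range is refused whole. The fingers move at their own pace and stop on an object; the grip force is fixed at half the most. Time passes only in rows, so rows that repeat a pose let the fingers close. It gives the time, the measured TCP pose, the force, the opening and the grip force at its end, in the units of the state.
- ctrl.read_state(): the state, without advancing time (a new reading comes with each control period).
- ctrl.get_image(name): name is "side" or "top"; returns a dict with "img" (400x640x3 uint8, red, green, blue), "depth" (400x640 float32, mm along the optical axis (not along the pixel's ray), 0 where there is no reading), "fx", "fy", "cx", "cy" (pixels), "position" and "orientation" of the camera in the world. Camera axes: x right, y down, z forward; pixel columns grow to the right and rows downward; lengths in mm; the calibration is good to about 2 mm. A picture is of the moment at which its call begins.
- ctrl.finish_job(): hands the job in; it is judged then, once.
Trained networks look in a picture, given as the dict that the camera call returned (one of the last four; its "shot" number tells which), for a name from the list of things; names that differ only in an ending like _2 or _b are one class to them, and where a whole thing is asked for, a point or a joint stands for the part that bears it (a point fixed in the world has none). Each returns a list of dicts, best first, with "score" (0 to 1); they miss things now and then, are a little off and sometimes report something else, mostly with a low value. They report only what shows in the picture. A call takes as long as a camera call. They do not tell look-alikes from the thing itself.
- ctrl.trace(picture, thing): "pixels" (400x640 bool, what is visible of it) and "extent" ([centre column, centre row, width, height] in pixels, round what is visible of it).
The state is a dict: "clock": time; "qpos": joint angles; "qd": joint speeds; "tau": joint torques, N m; "eef_pos": TCP position; "tool_rot": TCP orientation; "force": force on the tool from outside, world axes, zero at the start; "torque": the same for the moment, N m; "width": finger opening in mm; "gripper_force": force on a finger pad.
Only numpy, scipy, OpenCV 4.12 (cv2) and the standard library are available. Lean on these libraries where they do the work, as an engineer would, in place of code of your own. Each camera call takes 0.05 s, during which the arm holds its last target. There are 200 camera calls.

### The job

A maple peg has come out of the pub's peg rail and must be held for re-drilling: stand it upright on the ratchet clamp's plate between the two cork-faced jaws and let go, then pump the clamp's lever back and forth until the jaw grips the peg firmly, at about 14 N, without crushing it (never above 25 N). Leave the lever swung back to its rest stop with the peg still gripped upright; drive the jaw by the lever only, not by pushing the jaw or the toothed wheel with the hand, and leave the dart pot, bell and flight punch where they are.

Things in the scene. Friction and masses are not known exactly. Their poses are not given: they have to be found in the camera images.
- clamp: green steel plate, 145 (x) x 265 (y) x 10 mm, of the fixed bench clamp, flat on the table; origin on its underside. In its frame: peg seat at (28, 18), wheel and lever pivot at (0, -100) mm. The jaw moves along +y towards the far jaw, whose face stands 39 to 55 mm along y from the jaw's starting face: set differently each time, not reported.
- seat (a point): point on the plate's top between the open jaws, 18 mm from the moving jaw's starting face, in the middle of the jaws' 50 mm width, axes as the clamp's; a peg stood here with its middle within 3 mm clears both jaws. Jaw tops are 28 mm above the plate; the jaw pushes the peg along the plate against the far jaw.
- handle (a point): point on the axis of the lever's upright tortoiseshell handle, a round post 18 mm across, from 40 to 105 mm above the table; this point is 76 mm above the table, 95 mm from the pivot axis.
- pivot (a point): point on the upright axis about which lever and wheel turn, 76 mm above the table (the parts there reach 43 mm). Seen from above the lever points to the clamp's -x side and tightens anticlockwise.
- lever (a joint): lever angle, rad: 0 at its rest stop, growing anticlockwise from above (tightening) to the end stop at 0.65. Forward it drives the wheel, back it clicks freely over the teeth. Tightening takes 1 to 2 N at the handle without load (falling near 0 for a moment after each click), plus 0.3 N per N of jaw force on the peg.
- jaw: moving jaw, dark steel with cork face, 50 x 14 mm, its origin in the middle of its face at the plate's top. Sprung: once the peg meets the far jaw its force grows about 0.75 N per mm, 4.4 N per notch (5.9 mm). Only fully taken notches stay when the lever goes back, so up to 4.4 N of the force may be lost then.
- wheel: brass ratchet wheel, 92 mm across, 30 teeth of 0.21 rad, 18 to 28 mm above the table, under the lever; one notch moves the jaw 5.9 mm; a holding pawl keeps every full notch. Axis through its origin.
- peg: the loose maple peg, a round rod 26 mm across and 72 mm tall with a domed top, standing upright on the table; origin at the centre of its foot. 35 to 75 g.
- dart_pot: bystander: green stoneware pot with darts, 84 mm across, pot 95 mm and darts to 160 mm tall; origin under its centre.
- bell: bystander: squat copper bar bell, 80 mm across, 53 mm tall; origin under its centre.
- flight_punch: bystander: nickel-plated flight punch lying flat, 120 x 30 x 45 mm; origin under its middle.
Mind the look-alikes: they are no part of the job. What is shaped like the peg but pink or red is not meant.

How it is judged:
By the outcome, as a careful person would: the job done as asked, in the order asked, and still so for the second after the job is handed in, with the robot touching nothing.
It also fails if it takes over 67 s, if anything falls off the work surface, if the arm or the gripper's body presses on something with over 40 N, if the wrist force passes 120 N, or if a joint passes its speed limit or range.

## Working session

There is one attempt and no reset: what is moved stays moved. The work goes in short steps, Python scripts to look and compute and a tool call to move; the robot and the scene stay as the last step left them, time stands still between calls to the robot, and variables do not carry over. Pictures are saved under pics/ and viewed, at most 10 in all, crops included, and the job is handed in when it is done.

Besides the shell and the picture viewer there is one more tool, called by a JSON object that holds its "op" and its "data". jog_arm: Moves the arm, as the interface text tells. Shift numbers are shares of 300 mm and turn numbers shares of 90 degrees, none past 1 either way. Its arguments: {"type":"object","properties":{"plan":{"type":"array"}},"required":["plan"]}

```bash
mkdir -p pics; cat > h.py <<'E'
import numpy as np, cv2
from cell import ctrl
from scipy.spatial.transform import Rotation as R
def Rm(o):
    o=np.array(o,float)
    return R.from_euler('xyz',o).as_matrix() if o.size==3 else (o if o.shape==(3,3) else R.from_quat(o).as_matrix())
def pts(p,mask=None):
    v,u=np.nonzero((p['depth']>0)&(mask if mask is not None else True))
    d=p['depth'][v,u]
    c=np.c_[(u-p['cx'])/p['fx']*d,(v-p['cy'])/p['fy']*d,d]
    return c@Rm(p['orientation']).T+np.array(p['position']),u,v
def save(p,n,crop=None,s=1):
    im=p['img'][...,::-1]
    if crop: a,b,c,d=crop; im=im[b:d,a:c]
    cv2.imwrite('pics/'+n,cv2.resize(im,None,fx=s,fy=s,interpolation=cv2.INTER_CUBIC))
E
python3 - <<'E'
from h import *
print({k:np.round(v,3) for k,v in ctrl.read_state().items()})
for n in('top','side'):
    p=ctrl.get_image(n); save(p,n+'1.png'); print(n,p['position'],p['orientation'],p['fx'])
    for t in('clamp','handle','jaw','wheel','peg','dart_pot','bell','flight_punch'):
        for r in ctrl.trace(p,t)[:3]:
            q,u,v=pts(p,r['pixels'])
            if len(q): print(t,round(r['score'],2),np.round(r['extent']),np.round(np.median(q,0)),np.round(np.percentile(q,2,axis=0)),np.round(np.percentile(q,98,axis=0)))
E
```

```text
{'clock': np.float64(0.0), 'qpos': array([-1.34 ,  0.629,  0.038,  1.518, -0.027,  0.996, -0.02 ]), 'qd': array([ 0.001, -0.002, -0.   ,  0.002, -0.   , -0.001, -0.002]), 'tau': array([ 0.0000e+00, -5.6340e+01,  1.2270e+00, -1.9345e+01,  1.1000e-02,
        1.0000e-02, -0.0000e+00]), 'eef_pos': array([189.895, 620.973, 230.379]), 'tool_rot': array([-3.14 ,  0.   ,  2.845]), 'force': array([-0.123, -0.859,  0.334]), 'torque': array([ 0.019,  0.045, -0.001]), 'gripper_force': np.float64(0.0), 'width': np.float64(85.568)}
top [ 427.88333341   -5.64513968 1084.34145195] [-2.98148296  0.00553317 -1.57211739] 400.62574940932416
clamp 0.69 [384. 231.  14.  47.] [ 527. -146.   41.] [ 469. -161.   32.] [ 582. -137.  105.]
clamp 0.66 [352. 216. 100.  71.] [565. -80.  12.] [ 487. -197.    6.] [649.  53.  43.]
handle 0.58 [383. 233.  12.  43.] [ 523. -145.   41.] [ 468. -159.    2.] [ 579. -137.  105.]
jaw 0.67 [466. 176.  47.  36.] [ 655. -351.   73.] [ 619. -390.    6.] [ 695. -314.  150.]
wheel 0.68 [382. 212.  36.  29.] [ 573. -145.   28.] [ 535. -189.   11.] [ 608. -110.   38.]
peg 0.64 [18
[... 1332 characters left out ...]
 [251. 346.  14.  26.] [578. 368.  53.] [571. 353.   5.] [592. 373.  72.]
peg 0.81 [266. 296.   8.  22.] [588. 259.  53.] [579. 245.   6.] [599. 263.  72.]
dart_pot 0.59 [280. 328.  13.  30.] [543. 311.  52.] [534. 296.   4.] [556. 315.  72.]
bell 0.9 [367. 140.  25.  21.] [ 495. -342.   28.] [ 464. -372.    3.] [ 528. -325.   47.]
bell 0.5 [325. 205.  86.  86.] [558. -68.  11.] [ 475. -199.    1.] [647.  59.  70.]
flight_punch 0.59 [219. 298.  44.  49.] [693. 281.  35.] [642. 241.   6.] [749. 312.  47.]
flight_punch 0.58 [313. 198.  20.  15.] [583. -51.  31.] [558. -86.  12.] [604. -43.  40.]
flight_punch 0.24 [326. 177.  32.  27.] [ 569. -137.   27.] [ 530. -195.    9.] [ 610. -108.   32.]
```

```bash
python3 - <<'E'
import cv2,numpy as np
t=cv2.imread('pics/top1.png');s=cv2.imread('pics/side1.png')
a=cv2.resize(t[180:260,170:270],(500,400),interpolation=2); b=cv2.resize(s[280:390,210:310],(300,330),interpolation=2)
c=cv2.resize(t[165:265,300:405],(420,400)); 
cv2.imwrite('pics/c1.png',np.hstack([a,cv2.copyMakeBorder(b,0,70,0,0,0)]))
c=cv2.resize(t[170:265,295:405],None,fx=4,fy=4,interpolation=2); d=cv2.resize(s[150:255,280:380],None,fx=3.6,fy=3.619,interpolation=2)
cv2.imwrite('pics/c2.png',np.hstack([c,d[:380]]))
E
```

```text
(no output)
```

View pics/c1.png

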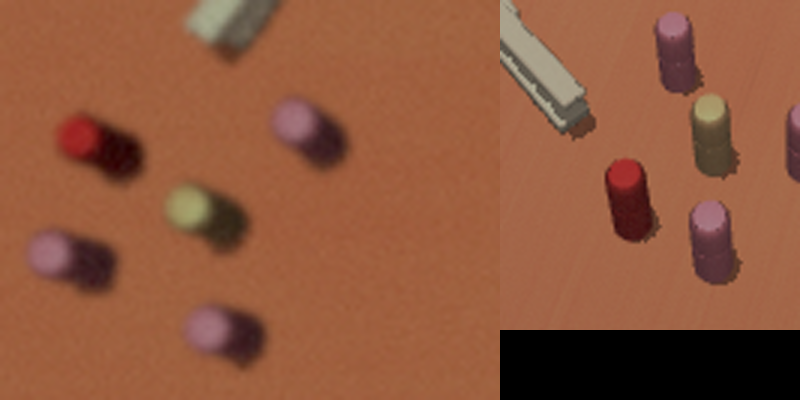

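View pics/c2.png

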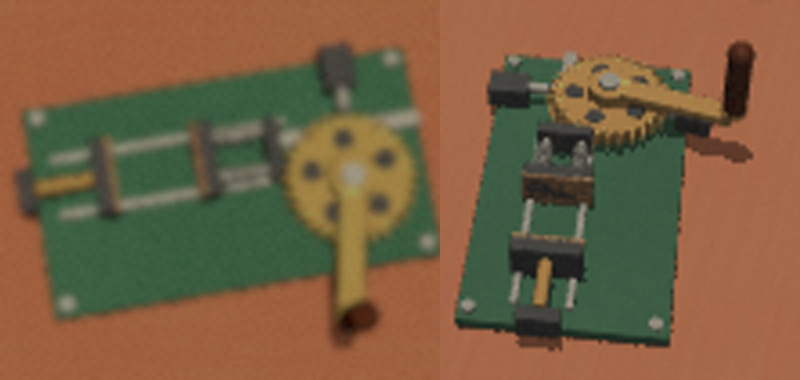

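View pics/side1.png

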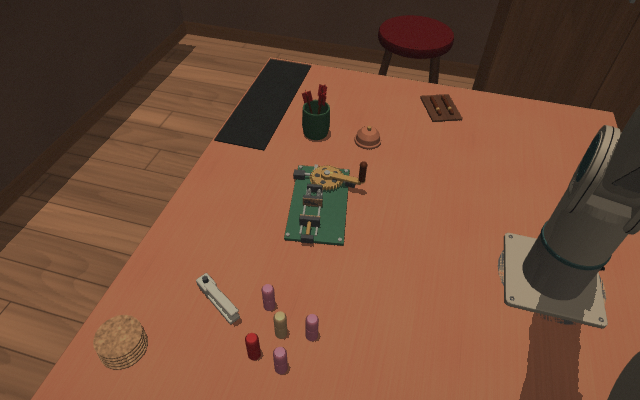

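The maple (cream) peg is at side (280,323) and top (208,222). Its look-alikes are pink at side (268,296), (312,326), (281,359) and red at (252,346). The crop confirms cream is the right choice. In top view the clamp's +y points left (world +y) and its lever points down (world −x).

```bash
cat >> h.py <<'E'
def onplane(p,uv,z):
    uv=np.atleast_2d(np.array(uv,float)); M=Rm(p['orientation']); c=np.array(p['position'])
    d=np.c_[(uv[:,0]-p['cx'])/p['fx'],(uv[:,1]-p['cy'])/p['fy'],np.ones(len(uv))]@M.T
    return (c+d*((z-c[2])/d[:,2])[:,None])[:,:2]
def clampfit(p):
    hsv=cv2.cvtColor(p['img'],cv2.COLOR_RGB2HSV)
    m=(hsv[...,0]>50)&(hsv[...,0]<90)&(hsv[...,1]>70)
    q,u,v=pts(p); q=np.c_[q,u,v]; k=m[v,u]&(abs(q[:,0]-565)<130)&(abs(q[:,1]+80)<170)&(q[:,2]<25)&(q[:,2]>3)
    w=onplane(p,q[k,3:5],10)
    r=cv2.minAreaRect(w.astype(np.float32)); return r,k.sum()
E
python3 - <<'E'
from h import *
for n in('top','side'):
    p=ctrl.get_image(n); print(n,clampfit(p))
    hsv=cv2.cvtColor(p['img'],cv2.COLOR_RGB2HSV)
    q,u,v=pts(p)
    k=(abs(q[:,0]-543)<40)&(abs(q[:,1]-311)<40)&(q[:,2]>20)&(hsv[v,u,0]>20)&(hsv[v,u,0]<45)
    print('peg',k.sum(),np.round(np.percentile(q[k],[3,50,97],axis=0),1))
    k&=q[:,2]>64; print('pegtop',k.sum(),np.round(q[k].mean(0),1),onplane(p,[[u[k].mean(),v[k].mean()]],70))
    # handle: top knob
    k=(abs(q[:,0]-480)<60)&(abs(q[:,1]+150)<50)&(q[:,2]>60)
    print('handle',k.sum(),np.round(np.percentile(q[k],[3,50,97],axis=0),1)); kk=k&(q[:,2]>97);print(onplane(p,[[u[kk].mean(),v[kk].mean()]],105))
    # jaws tops
    k=(abs(q[:,0]-590)<60)&(q[:,1]>-75)&(q[:,1]<70)&(q[:,2]>33)&(q[:,2]<45)
    w=onplane(p,np.c_[u[k],v[k]],38); print('jaws',np.round(w[np.argsort(w[:,1])],0).astype(int).tolist())
E
```

```text
top (((569.0603637695312, -70.67559814453125), (138.65414428710938, 258.69378662109375), 9.596176147460938), np.int64(2704))
peg 47 [[539.4 292.8  66.9]
 [547.2 300.7  71.7]
 [555.1 309.6  75.4]]
pegtop 46 [546.8 300.8  71.6] [[546.96702686 301.31646074]]
handle 61 [[ 467.1 -152.8   65.3]
 [ 475.9 -142.7  101.1]
 [ 484.1 -137.3  107.2]]
[[ 475.96517929 -144.73500482]]
jaws [[574, -72], [569, -69], [574, -67], [598, -64], [601, -62], [574, -61], [572, -61], [569, -61], [566, -61], [564, -61], [561, -61], [593, -59], [590, -59], [588, -59], [585, -59], [582, -59], [580, -59], [577, -59], [574, -59], [572, -59], [569, -59], [566, -59], [564, -59], [561, -59], [559, -59], [604, -56], [601, -56], [598, -56], [596, -56], [593, -56], [590, -56], [588, -56], [585, -56], [582, -56], [580, -56], [577, -56], [574, -56], [572, -56], [569, -56], [566, -56], [564, -56], [561, -56], [559, -56], [607, -54], [604, -54], [601, -54], [598, -54], [596, -54], [593, -54], [590, -54], [588, -54], [585, -54], [582, -54], [580, -54], [577, -53], [574, -53], [572, -53], [569, -53], [566, -53], [564, -53], [56
[... 3908 characters left out ...]
3, 15], [586, 15], [553, 15], [576, 15], [565, 15], [588, 15], [555, 16], [578, 16], [545, 16], [568, 16], [591, 16], [558, 16], [580, 16], [547, 17], [570, 17], [593, 17], [560, 17], [583, 17], [550, 17], [572, 17], [562, 18], [585, 18], [552, 18], [575, 18], [564, 18], [587, 18], [554, 19], [577, 19], [567, 19], [557, 19], [579, 19], [547, 20], [569, 20], [592, 20], [559, 20], [582, 20], [549, 20], [571, 20], [594, 21], [561, 21], [584, 21], [551, 21], [574, 21], [564, 21], [586, 22], [576, 22], [566, 22], [589, 22], [556, 22], [578, 23], [568, 23], [591, 23], [558, 23], [581, 23], [571, 24], [593, 24], [583, 24], [585, 25], [575, 25], [588, 25], [590, 26], [580, 26], [565, 51], [564, 64]]
```

```bash
cat >> h.py <<'E'
def go(pos,yaw_deg,pose=None):
    """shift/turn numbers from the pose now (tool pointing down) to pos, yaw"""
    s=ctrl.read_state(); p0,r0=pose or (s['eef_pos'],s['tool_rot'])
    M=Rm(r0); d=M.T@(np.array(pos,float)-p0)/300
    w=R.from_matrix(M.T@Rm([np.pi,0,np.radians(yaw_deg)])).as_rotvec()/(np.pi/2)
    return np.round(d,3),np.round(w,3)
E
python3 - <<'E'
from h import *
P=([190.076,621.602,231.313],[-3.14159,0,2.845])
print(go([380,470,200],99.6,P), go([546.8,303.1,120],99.6,([380,470,200],[np.pi,0,np.radians(99.6)])))
E
```

```text
(array([-0.753, -0.298,  0.104]), array([-0.   ,  0.   ,  0.705])) (array([-0.641,  0.455,  0.267]), array([0., 0., 0.]))
```

{"op": "jog_arm", "data": {"plan": [{"tx":-0.753,"ty":-0.298,"tz":0.104,"wx":0,"wy":0,"wz":0.705,"claw":0.45},{"tx":-0.753,"ty":-0.298,"tz":0.104,"wx":0,"wy":0,"wz":0.705,"claw":0.45},{"tx":-0.753,"ty":-0.298,"tz":0.104,"wx":0,"wy":0,"wz":0.705,"claw":0.45},{"tx":-0.753,"ty":-0.298,"tz":0.104,"wx":0,"wy":0,"wz":0.705,"claw":0.45},{"tx":-0.753,"ty":-0.298,"tz":0.104,"wx":0,"wy":0,"wz":0.705,"claw":0.45},{"tx":-0.753,"ty":-0.298,"tz":0.104,"wx":0,"wy":0,"wz":0.705,"claw":0.45},{"tx":-0.753,"ty":-0.298,"tz":0.104,"wx":0,"wy":0,"wz":0.705,"claw":0.45},{"tx":-0.753,"ty":-0.298,"tz":0.104,"wx":0,"wy":0,"wz":0.705,"claw":0.45},{"tx":-0.753,"ty":-0.298,"tz":0.104,"wx":0,"wy":0,"wz":0.705,"claw":0.45},{"tx":-0.753,"ty":-0.298,"tz":0.104,"wx":0,"wy":0,"wz":0.705,"claw":0.45}]}}

```text
clock: 2.0
eef_pos: [379.8, 470.2, 200.1]
tool_rot: [3.142, -0.0, 1.739]
force: [0.4, -0.4, -0.2]
width: 46.6
gripper_force: 0.0
```

{"op": "jog_arm", "data": {"plan": [{"tx":-0.641,"ty":0.455,"tz":0.267,"wx":0,"wy":0,"wz":0,"claw":0.45},{"tx":-0.641,"ty":0.455,"tz":0.267,"wx":0,"wy":0,"wz":0,"claw":0.45},{"tx":-0.641,"ty":0.455,"tz":0.267,"wx":0,"wy":0,"wz":0,"claw":0.45},{"tx":-0.641,"ty":0.455,"tz":0.267,"wx":0,"wy":0,"wz":0,"claw":0.45},{"tx":-0.641,"ty":0.455,"tz":0.267,"wx":0,"wy":0,"wz":0,"claw":0.45},{"tx":-0.641,"ty":0.455,"tz":0.267,"wx":0,"wy":0,"wz":0,"claw":0.45},{"tx":-0.641,"ty":0.455,"tz":0.267,"wx":0,"wy":0,"wz":0,"claw":0.45},{"tx":-0.641,"ty":0.455,"tz":0.267,"wx":0,"wy":0,"wz":0,"claw":0.45}]}}

```text
clock: 2.8
eef_pos: [545.7, 304.5, 120.1]
tool_rot: [-3.141, -0.001, 1.739]
force: [-0.6, 0.3, -0.6]
width: 46.7
gripper_force: 0.0
```

```bash
python3 - <<'E'
from h import *
p=ctrl.get_image('side'); save(p,'a.png',(200,220,360,380),3.5)
s=ctrl.read_state();print(s['clock'],s['eef_pos'],s['tool_rot'],s['width'],s['force'])
print(go([546.8,303.1,36],99.6))
E
```

```text
2.85 [545.43871769 304.98789462 120.28798711] [-3.14139305e+00 -1.52945208e-03  1.74036597e+00] 47.123378572658304 [-0.95758794 -0.30120897  0.55032147]
(array([-0.007,  0.003,  0.281]), array([-0.   , -0.001,  0.001]))
```

View pics/a.png

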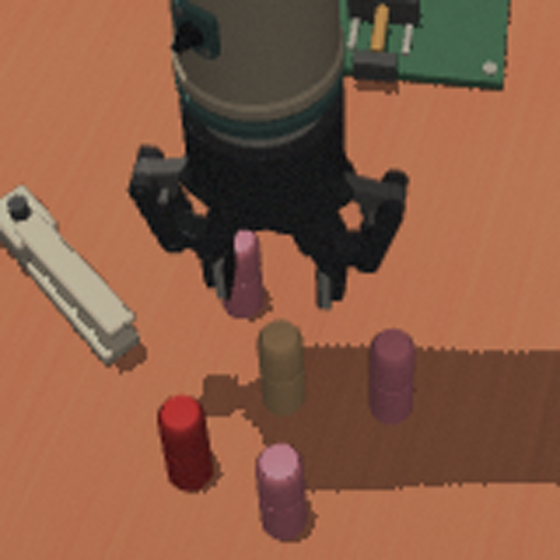

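The fingers at (217,275) and (325,290) straddle the cream peg at (281,365), and the neighbours are clear. Descending to grasp it.

{"op": "jog_arm", "data": {"plan": [{"tx":0,"ty":0,"tz":0.1,"claw":0.45},{"tx":0,"ty":0,"tz":0.2,"claw":0.45},{"tx":0,"ty":0,"tz":0.28,"claw":0.45},{"tx":0,"ty":0,"tz":0.28,"claw":0.45},{"tx":0,"ty":0,"tz":0.28,"claw":1},{"tx":0,"ty":0,"tz":0.28,"claw":1},{"tx":0,"ty":0,"tz":0.28,"claw":1},{"tx":0,"ty":0,"tz":0.28,"claw":1},{"tx":0,"ty":0,"tz":0.28,"claw":1}]}}

```text
invalid input at $.plan[0]: expected keys tx, ty, tz, wx, wy, wz, claw
```

```bash
python3 - <<'E'
from h import *
print(go([545.5,303.5,125],99.6), go([570,-30,125],99.6,([545.5,303.5,125],[np.pi,0,np.radians(99.6)])))
E
```

```text
(array([-0.005, -0.001, -0.016]), array([-0.   , -0.001,  0.001])) (array([-1.11 , -0.105, -0.   ]), array([0., 0., 0.]))
```

{"op": "jog_arm", "data": {"plan": [{"tx":-0.004,"ty":0.002,"tz":0.1,"wx":0,"wy":0,"wz":0,"claw":0.45},{"tx":-0.004,"ty":0.002,"tz":0.2,"wx":0,"wy":0,"wz":0,"claw":0.45},{"tx":-0.004,"ty":0.002,"tz":0.28,"wx":0,"wy":0,"wz":0,"claw":0.45},{"tx":-0.004,"ty":0.002,"tz":0.28,"wx":0,"wy":0,"wz":0,"claw":0.45},{"tx":-0.004,"ty":0.002,"tz":0.28,"wx":0,"wy":0,"wz":0,"claw":1},{"tx":-0.004,"ty":0.002,"tz":0.28,"wx":0,"wy":0,"wz":0,"claw":1},{"tx":-0.004,"ty":0.002,"tz":0.28,"wx":0,"wy":0,"wz":0,"claw":1},{"tx":-0.004,"ty":0.002,"tz":0.28,"wx":0,"wy":0,"wz":0,"claw":1},{"tx":-0.004,"ty":0.002,"tz":0.28,"wx":0,"wy":0,"wz":0,"claw":1}]}}

```text
clock: 3.75
eef_pos: [548.0, 302.7, 37.4]
tool_rot: [3.14, -0.001, 1.738]
force: [-1.5, -0.1, 7.4]
width: 24.5
gripper_force: 59.2
```

{"op": "jog_arm", "data": {"plan": [{"tx":0,"ty":0,"tz":-0.15,"wx":0,"wy":0,"wz":0,"claw":1},{"tx":0,"ty":0,"tz":-0.3,"wx":0,"wy":0,"wz":0,"claw":1},{"tx":0,"ty":0,"tz":-0.33,"wx":0,"wy":0,"wz":0,"claw":1},{"tx":0,"ty":0,"tz":-0.33,"wx":0,"wy":0,"wz":0,"claw":1}]}}

```text
clock: 4.15
eef_pos: [548.5, 302.5, 137.2]
tool_rot: [3.137, -0.002, 1.737]
force: [0.2, 0.4, -1.4]
width: 24.5
gripper_force: 59.1
```

{"op": "jog_arm", "data": {"plan": [{"tx":-0.11,"ty":-0.01,"tz":0,"wx":0,"wy":0,"wz":0,"claw":1},{"tx":-0.23,"ty":-0.022,"tz":0,"wx":0,"wy":0,"wz":0,"claw":1},{"tx":-0.35,"ty":-0.034,"tz":0,"wx":0,"wy":0,"wz":0,"claw":1},{"tx":-0.47,"ty":-0.046,"tz":0,"wx":0,"wy":0,"wz":0,"claw":1},{"tx":-0.59,"ty":-0.058,"tz":0,"wx":0,"wy":0,"wz":0,"claw":1},{"tx":-0.71,"ty":-0.07,"tz":0,"wx":0,"wy":0,"wz":0,"claw":1},{"tx":-0.83,"ty":-0.08,"tz":0,"wx":0,"wy":0,"wz":0,"claw":1},{"tx":-0.92,"ty":-0.09,"tz":0,"wx":0,"wy":0,"wz":0,"claw":1},{"tx":-0.96,"ty":-0.1,"tz":0,"wx":0,"wy":0,"wz":0,"claw":1},{"tx":-0.98,"ty":-0.105,"tz":0,"wx":0,"wy":0,"wz":0,"claw":1}]}}

```text
clock: 5.15
eef_pos: [563.8, 5.8, 133.8]
tool_rot: [-3.139, -0.0, 1.736]
force: [0.0, -0.0, -1.2]
width: 24.9
gripper_force: 59.1
```

```bash
python3 - <<'E'
from h import *
p=ctrl.get_image('side'); save(p,'b.png',(240,130,400,270),4)
s=ctrl.read_state();print(s['clock'],s['eef_pos'],s['tool_rot'],s['width'],s['force'])
hsv=cv2.cvtColor(p['img'],cv2.COLOR_RGB2HSV)
q,u,v=pts(p);e=s['eef_pos']
k=(abs(q[:,0]-e[0])<30)&(abs(q[:,1]-e[1])<30)&(hsv[v,u,0]>15)&(hsv[v,u,0]<45)&(q[:,2]>50)&(q[:,2]<125)
print(k.sum(),np.round(np.percentile(q[k],[3,50,97],axis=0),1))
E
```

```text
5.2 [563.90634917   5.84239662 134.03678069] [-3.13937275e+00 -1.79488718e-04  1.73612695e+00] 24.521319166063755 [ 0.43349352 -0.65830797 -1.00408852]
43 [[551.8   8.1  95.9]
 [561.1  15.1 107.4]
 [575.3  18.6 124. ]]
```

View pics/b.png

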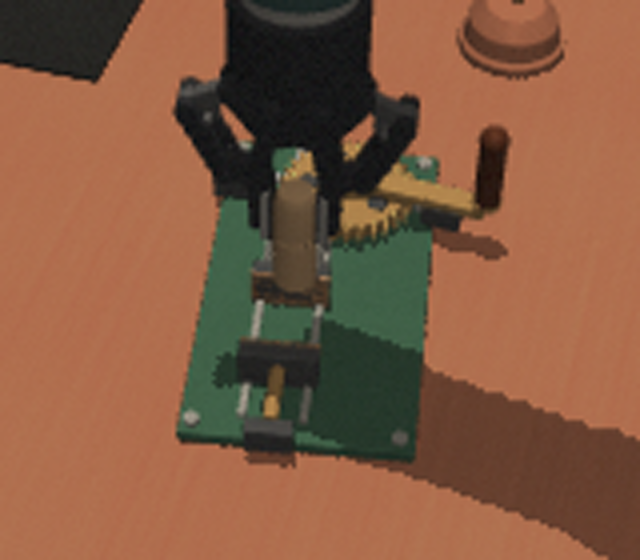

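```bash
python3 - <<'E'
from h import *
print(go([578.5,-25.5,92],99.6))
E
```

```text
(array([-0.111,  0.031,  0.14 ]), array([-0.001, -0.   , -0.001]))
```

{"op": "jog_arm", "data": {"plan": [{"tx":-0.06,"ty":0.015,"tz":0.05,"wx":0,"wy":0,"wz":0,"claw":1},{"tx":-0.111,"ty":0.031,"tz":0.1,"wx":0,"wy":0,"wz":0,"claw":1},{"tx":-0.111,"ty":0.031,"tz":0.14,"wx":0,"wy":0,"wz":0,"claw":1},{"tx":-0.111,"ty":0.031,"tz":0.14,"wx":0,"wy":0,"wz":0,"claw":1},{"tx":-0.111,"ty":0.031,"tz":0.14,"wx":0,"wy":0,"wz":0,"claw":1}]}}

```text
clock: 5.7
eef_pos: [579.0, -22.3, 92.6]
tool_rot: [-3.14, -0.002, 1.74]
force: [0.1, 0.3, -0.3]
width: 24.7
gripper_force: 59.1
```

```bash
python3 - <<'E'
from h import *
p=ctrl.get_image('side'); t=ctrl.get_image('top')
a=cv2.resize(p['img'][150:250,280:370,::-1],(540,600),interpolation=2)
b=cv2.resize(t['img'][190:240,300:365,::-1],(260,200),interpolation=2)
cv2.imwrite('pics/d.png',np.hstack([a,cv2.copyMakeBorder(b,0,400,0,0,0)]))
s=ctrl.read_state();e=s['eef_pos'];print(s['clock'],e,s['tool_rot'],s['width'],s['force'])
hsv=cv2.cvtColor(p['img'],cv2.COLOR_RGB2HSV)
q,u,v=pts(p); c=np.array([np.cos(.168),np.sin(.168)]); n=np.array([-c[1],c[0]])
k=(abs(q[:,0]-e[0])<30)&(abs(q[:,1]-e[1])<30)&(hsv[v,u,0]>15)&(hsv[v,u,0]<45)&(q[:,2]>55)&(q[:,2]<95)
d=q[k][:,:2]-e[:2]; print(k.sum(),'peg x,y rel tcp in clamp axes',np.round(np.percentile(np.c_[d@c,d@n,q[k][:,2]],[3,50,97],axis=0),1))
for lo,hi in((-50,-8),(20,65)):
    d=q[:,:2]-e[:2]; x=d@c;y=d@n
    k=(abs(x)<35)&(y>lo)&(y<hi)&(q[:,2]>35)&(q[:,2]<42)
    print('jaw',k.sum(),np.round(np.percentile(np.c_[x[k],y[k]],[3,50,97],axis=0),1))
E
```

```text
5.8 [579.73273382 -22.9196954   93.4648382 ] [ 3.14096668e+00 -7.15315592e-04  1.73923188e+00] 24.67207276280573 [ 0.14009953 -0.41111598 -0.25576278]
49 peg x,y rel tcp in clamp axes [[-12.9   1.6  56.9]
 [ -1.6  10.4  76.8]
 [ 11.8  14.   90.5]]
jaw 38 [[-27.8 -37.3]
 [-17.2 -29.7]
 [ 21.1 -22.3]]
jaw 99 [[-26.4  30.2]
 [ -2.2  38.4]
 [ 20.2  44.8]]
```

View pics/d.png

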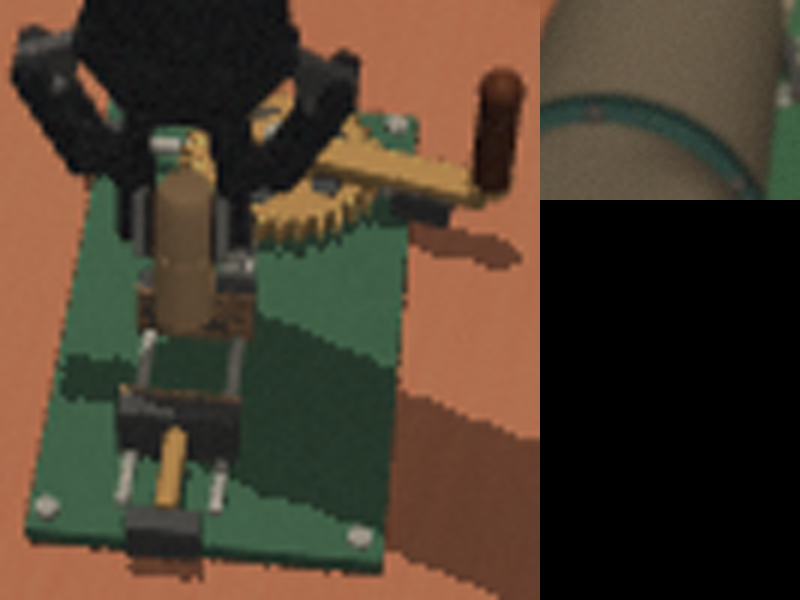

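The peg hangs upright over the seat, slightly toward the far jaw. I'll correct −3 mm in clamp y and −2.5 mm in clamp x, then lower it.

{"op": "jog_arm", "data": {"plan": [{"tx":-0.009,"ty":-0.008,"tz":0.04,"wx":0,"wy":0,"wz":0,"claw":1},{"tx":-0.009,"ty":-0.008,"tz":0.08,"wx":0,"wy":0,"wz":0,"claw":1},{"tx":-0.009,"ty":-0.008,"tz":0.12,"wx":0,"wy":0,"wz":0,"claw":1},{"tx":-0.009,"ty":-0.008,"tz":0.138,"wx":0,"wy":0,"wz":0,"claw":1},{"tx":-0.009,"ty":-0.008,"tz":0.145,"wx":0,"wy":0,"wz":0,"claw":1},{"tx":-0.009,"ty":-0.008,"tz":0.145,"wx":0,"wy":0,"wz":0,"claw":1},{"tx":-0.009,"ty":-0.008,"tz":0.145,"wx":0,"wy":0,"wz":0,"claw":1}]}}

```text
clock: 6.5
eef_pos: [577.9, -27.6, 49.7]
tool_rot: [3.141, 0.0, 1.737]
force: [-0.8, 0.6, -0.8]
width: 24.5
gripper_force: 59.1
```

{"op": "jog_arm", "data": {"plan": [{"tx":0,"ty":0,"tz":0.004,"wx":0,"wy":0,"wz":0,"claw":1},{"tx":0,"ty":0,"tz":0.007,"wx":0,"wy":0,"wz":0,"claw":1},{"tx":0,"ty":0,"tz":0.007,"wx":0,"wy":0,"wz":0,"claw":1}]}}

```text
clock: 6.8
eef_pos: [577.8, -27.6, 47.5]
tool_rot: [3.141, 0.0, 1.737]
force: [0.0, -0.6, -0.2]
width: 24.6
gripper_force: 59.1
```

{"op": "jog_arm", "data": {"plan": [{"tx":0,"ty":0,"tz":0.004,"wx":0,"wy":0,"wz":0,"claw":1},{"tx":0,"ty":0,"tz":0.004,"wx":0,"wy":0,"wz":0,"claw":1}]}}

```text
clock: 7.0
eef_pos: [577.9, -27.6, 47.4]
tool_rot: [3.141, -0.0, 1.737]
force: [-1.9, 0.1, 9.2]
width: 24.5
gripper_force: 60.3
```

{"op": "jog_arm", "data": {"plan": [{"tx":0,"ty":0,"tz":-0.003,"wx":0,"wy":0,"wz":0,"claw":1},{"tx":0,"ty":0,"tz":-0.003,"wx":0,"wy":0,"wz":0,"claw":0.45},{"tx":0,"ty":0,"tz":-0.003,"wx":0,"wy":0,"wz":0,"claw":0.45},{"tx":0,"ty":0,"tz":-0.003,"wx":0,"wy":0,"wz":0,"claw":0.45},{"tx":0,"ty":0,"tz":-0.003,"wx":0,"wy":0,"wz":0,"claw":0.4},{"tx":0,"ty":0,"tz":-0.1,"wx":0,"wy":0,"wz":0,"claw":0.4},{"tx":0,"ty":0,"tz":-0.25,"wx":0,"wy":0,"wz":0,"claw":0.4},{"tx":0,"ty":0,"tz":-0.35,"wx":0,"wy":0,"wz":0,"claw":0.45},{"tx":0,"ty":0,"tz":-0.35,"wx":0,"wy":0,"wz":0,"claw":0.45}]}}

```text
clock: 7.9
eef_pos: [580.8, -28.0, 155.4]
tool_rot: [3.133, 0.002, 1.737]
force: [0.2, 0.3, -0.4]
width: 46.9
gripper_force: 0.0
```

```bash
python3 - <<'E'
from h import *
# handle at rest (475.3,-142.4); lever dir tangential; close axis tangential = world y approx
print(go([475.3,-142.4,140],180)); print(go([475.3,-142.4,140],0))
print(ctrl.read_state()['qpos'],ctrl.read_state()['tool_rot'])
E
```

```text
(array([-0.318, -0.41 ,  0.049]), array([ 0.004,  0.005, -0.894]))
(array([-0.318, -0.41 ,  0.049]), array([ 0.005, -0.004,  1.106]))
[-0.15449411  0.63223228  0.24139588  1.80247414 -0.21504679  0.72386793
  0.36895099] [3.13332007e+00 1.68149742e-03 1.73716497e+00]
```

```bash
python3 - <<'E'
from h import *
print(go([475.3,-142.4,140],15.2))
E
```

```text
(array([-0.318, -0.41 ,  0.049]), array([ 0.005, -0.003,  0.937]))
```

{"op": "jog_arm", "data": {"plan": [{"tx":-0.08,"ty":-0.1,"tz":0.01,"wx":0.005,"wy":-0.003,"wz":0.937,"claw":0.52},{"tx":-0.16,"ty":-0.2,"tz":0.03,"wx":0.005,"wy":-0.003,"wz":0.937,"claw":0.52},{"tx":-0.25,"ty":-0.32,"tz":0.049,"wx":0.005,"wy":-0.003,"wz":0.937,"claw":0.52},{"tx":-0.318,"ty":-0.41,"tz":0.049,"wx":0.005,"wy":-0.003,"wz":0.937,"claw":0.52},{"tx":-0.318,"ty":-0.41,"tz":0.049,"wx":0.005,"wy":-0.003,"wz":0.937,"claw":0.52},{"tx":-0.318,"ty":-0.41,"tz":0.049,"wx":0.005,"wy":-0.003,"wz":0.937,"claw":0.52},{"tx":-0.318,"ty":-0.41,"tz":0.049,"wx":0.005,"wy":-0.003,"wz":0.937,"claw":0.52},{"tx":-0.318,"ty":-0.41,"tz":0.049,"wx":0.005,"wy":-0.003,"wz":0.937,"claw":0.52},{"tx":-0.318,"ty":-0.41,"tz":0.049,"wx":0.005,"wy":-0.003,"wz":0.937,"claw":0.52},{"tx":-0.318,"ty":-0.41,"tz":0.049,"wx":0.005,"wy":-0.003,"wz":0.937,"claw":0.52},{"tx":-0.318,"ty":-0.41,"tz":0.049,"wx":0.005,"wy":-0.003,"wz":0.937,"claw":0.52},{"tx":-0.318,"ty":-0.41,"tz":0.049,"wx":0.005,"wy":-0.003,"wz":0.937,"claw":0.52}]}}

```text
clock: 9.1
eef_pos: [471.8, -141.8, 135.9]
tool_rot: [-3.139, 0.009, 0.269]
force: [-0.1, -0.4, -0.1]
width: 41.0
gripper_force: 0.0
```

```bash
cat >> h.py <<'E'
C=np.array([np.cos(.168),np.sin(.168)]); N=np.array([-C[1],C[0]]); O=np.array([553.6,-49.4])
def clampxy(q): d=q[:,:2]-O; return np.c_[d@C,d@N,q[:,2]]
def jaws(p):
    "profile along clamp y of things in the jaw strip, above plate"
    q,u,v=pts(p); w=clampxy(q); hsv=cv2.cvtColor(p['img'],cv2.COLOR_RGB2HSV)
    k=(w[:,0]>36)&(w[:,0]<50)&(w[:,2]>33)&(w[:,2]<45)&(w[:,1]>-60)&(w[:,1]<80)   # beside the peg
    y=clampxy(np.c_[onplane(p,np.c_[u[k],v[k]],38),np.zeros(k.sum())])[:,1]
    h=np.histogram(y,np.arange(-60,82,2)); print('jaw strip',[(int(a),int(b)) for a,b in zip(h[1],h[0]) if b])
    k=(abs(w[:,0]-28)<30)&(w[:,1]>-30)&(w[:,1]<70)&(w[:,2]>55)&(w[:,2]<90)&(hsv[v,u,0]>15)&(hsv[v,u,0]<45)
    if k.sum()>5: print('peg',k.sum(),np.round(np.percentile(w[k],[3,50,97],axis=0),1).tolist())
    k=(abs(q[:,0]-480)<70)&(abs(q[:,1]+170)<80)&(w[:,2]>92)&(w[:,2]<112)&(hsv[v,u,1]>110)
    if k.sum()>5: print('handle',k.sum(),onplane(p,[[u[k].mean(),v[k].mean()]],103))
E
python3 - <<'E'
from h import *
p=ctrl.get_image('side'); t=ctrl.get_image('top')
a=cv2.resize(p['img'][130:250,280:390,::-1],(540,589),interpolation=2)
b=cv2.resize(t['img'][190:240,300:365,::-1],(260,200),interpolation=2)
cv2.imwrite('pics/e.png',np.hstack([a,cv2.copyMakeBorder(b,0,389,0,0,0)]))
s=ctrl.read_state();print(s['clock'],s['eef_pos'],s['tool_rot'],s['width'],s['force'])
jaws(p);jaws(t); print(go([475.3,-142.4,60],15.2))
E
```

```text
9.2 [ 472.01487203 -141.94294172  136.23987824] [-3.13883958  0.0084117   0.26765446] 41.00187054116109 [-0.0182628   1.16128643  0.08344913]
jaw strip [(-56, 3), (-52, 2), (-48, 2), (-38, 1), (-14, 2), (-12, 1), (-10, 1), (-8, 2), (-4, 2), (0, 1), (12, 1), (16, 1), (20, 2), (22, 1), (26, 1), (50, 2), (52, 1), (54, 4), (56, 3), (58, 3), (60, 6), (62, 2), (64, 4), (66, 5), (68, 2), (70, 1)]
peg 87 [[15.4, 7.7, 56.6], [24.8, 22.4, 78.0], [39.2, 29.7, 82.9]]
handle 45 [[ 474.19444505 -139.12325463]]
jaw strip [(-60, 2), (-58, 5), (-56, 3), (-54, 3), (-52, 3), (-50, 1), (-42, 1), (-32, 1), (-22, 2), (-20, 1), (-16, 3), (-14, 4), (-12, 4), (-10, 4), (-8, 4), (-6, 3), (-4, 4), (-2, 1), (52, 2), (54, 4), (56, 4), (58, 3), (60, 5), (62, 4), (64, 3), (66, 2)]
peg 87 [[16.4, 6.4, 62.1], [26.8, 17.8, 80.0], [38.6, 29.1, 84.4]]
(array([0.012, 0.005, 0.254]), array([-0.002,  0.005,  0.001]))
```

View pics/e.png

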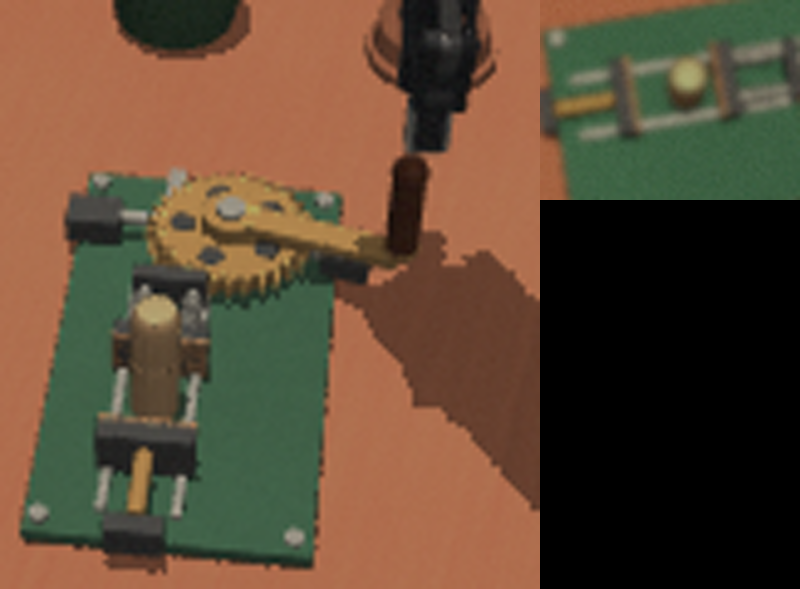

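{"op": "jog_arm", "data": {"plan": [{"tx":0.01,"ty":0.003,"tz":0.08,"wx":-0.002,"wy":0.005,"wz":0,"claw":0.52},{"tx":0.01,"ty":0.003,"tz":0.17,"wx":-0.002,"wy":0.005,"wz":0,"claw":0.52},{"tx":0.01,"ty":0.003,"tz":0.254,"wx":-0.002,"wy":0.005,"wz":0,"claw":0.52},{"tx":0.01,"ty":0.003,"tz":0.254,"wx":-0.002,"wy":0.005,"wz":0,"claw":0.7},{"tx":0.01,"ty":0.003,"tz":0.254,"wx":-0.002,"wy":0.005,"wz":0,"claw":0.7},{"tx":0.01,"ty":0.003,"tz":0.254,"wx":-0.002,"wy":0.005,"wz":0,"claw":0.7}]}}

```text
clock: 9.8
eef_pos: [475.4, -142.5, 61.4]
tool_rot: [3.14, -0.001, 0.266]
force: [-0.3, 0.3, 0.3]
width: 26.0
gripper_force: 0.0
```

```bash
cat >> h.py <<'E'
PIV=np.array([570.3,-148.0])
def lev(th,lead,r=95,z=60):
    "tool target for lever angle th, pushing finger lead mm ahead along the tangent"
    a=np.pi-.059+th; return [*(PIV+r*np.array([np.cos(a),np.sin(a)])+lead*np.array([-np.sin(a),np.cos(a)])),z]
E
python3 - <<'E'
from h import *
for l in (3.5,):
  for th in (0,.1,.2,.3,.4,.5,.6,.66,.7): print(th,go(lev(th,l),15.2)[0])
print(go(lev(0,0),15.2),go(lev(0,-4),15.2))
E
```

```text
0 [-0.003  0.011  0.005]
0.1 [-0.011  0.041  0.005]
0.2 [-0.015  0.073  0.005]
0.3 [-0.016  0.105  0.005]
0.4 [-0.014  0.136  0.005]
0.5 [-0.009  0.167  0.005]
0.6 [-0.001  0.198  0.005]
0.66 [0.005 0.216 0.005]
0.7 [0.01  0.228 0.005]
(array([ 0.   , -0.   ,  0.005]), array([ 0.001, -0.001,  0.   ])) (array([ 0.005, -0.013,  0.004]), array([ 0.001, -0.001,  0.   ]))
```

{"op": "jog_arm", "data": {"plan": [{"tx":-0.003,"ty":0.011,"tz":0,"wx":0,"wy":0,"wz":0,"claw":0.7},{"tx":-0.01,"ty":0.035,"tz":0,"wx":0,"wy":0,"wz":0,"claw":0.7},{"tx":-0.014,"ty":0.06,"tz":0,"wx":0,"wy":0,"wz":0,"claw":0.7},{"tx":-0.016,"ty":0.085,"tz":0,"wx":0,"wy":0,"wz":0,"claw":0.7},{"tx":-0.016,"ty":0.11,"tz":0,"wx":0,"wy":0,"wz":0,"claw":0.7},{"tx":-0.014,"ty":0.136,"tz":0,"wx":0,"wy":0,"wz":0,"claw":0.7},{"tx":-0.009,"ty":0.167,"tz":0,"wx":0,"wy":0,"wz":0,"claw":0.7},{"tx":-0.003,"ty":0.19,"tz":0,"wx":0,"wy":0,"wz":0,"claw":0.7},{"tx":0.001,"ty":0.205,"tz":0,"wx":0,"wy":0,"wz":0,"claw":0.7},{"tx":0.005,"ty":0.216,"tz":0,"wx":0,"wy":0,"wz":0,"claw":0.7},{"tx":0.006,"ty":0.219,"tz":0,"wx":0,"wy":0,"wz":0,"claw":0.7},{"tx":0.006,"ty":0.219,"tz":0,"wx":0,"wy":0,"wz":0,"claw":0.7}]}}

```text
clock: 11.0
eef_pos: [489.7, -199.9, 59.5]
tool_rot: [-3.13, 0.005, 0.267]
force: [-9.7, 11.5, 9.6]
width: 25.8
gripper_force: 6.6
```

```bash
python3 - <<'E'
from h import *
p=ctrl.get_image('side'); t=ctrl.get_image('top'); jaws(p);jaws(t)
s=ctrl.read_state();print(s['clock'],s['eef_pos'],s['width'],s['force'])
for th,l in ((.66,4),(.6,-4),(.5,-4),(.4,-4),(.3,-4),(.2,-4),(.1,-4),(0,-4),(-.02,-4)): print(th,go(lev(th,l),15.2)[0])
E
```

```text
jaw strip [(-44, 4), (-42, 1), (-40, 3), (-38, 1), (-36, 1), (-34, 1), (-4, 3), (0, 3), (2, 1), (4, 2), (6, 3), (10, 3), (14, 2), (22, 1), (30, 2), (50, 2), (52, 1), (54, 4), (56, 3), (58, 2), (60, 6), (62, 2), (64, 4), (66, 4), (68, 1), (70, 3)]
peg 87 [[14.9, 15.7, 58.3], [26.5, 26.6, 78.2], [39.4, 35.6, 82.4]]
jaw strip [(-48, 2), (-46, 2), (-44, 3), (-42, 3), (-40, 3), (-38, 2), (-30, 1), (-24, 1), (-20, 2), (-14, 1), (-10, 1), (-4, 3), (-2, 4), (0, 3), (2, 4), (4, 3), (6, 5), (8, 3), (10, 1), (52, 2), (54, 3), (56, 5), (58, 4), (60, 5), (62, 4), (64, 3), (66, 2)]
peg 85 [[17.0, 11.4, 64.0], [27.1, 23.2, 78.8], [39.3, 34.1, 83.8]]
11.1 [ 489.70093873 -199.89649639   59.50028544] 25.663131685650395 [-9.44780431 10.08142356  7.77781679]
0.66 [ 0.01   0.02  -0.002]
0.6 [-0.004 -0.023 -0.001]
0.5 [-0.009 -0.054 -0.001]
0.4 [-0.012 -0.086 -0.001]
0.3 [-0.011 -0.118 -0.   ]
0.2 [-0.008 -0.149  0.   ]
0.1 [-0.001 -0.18   0.   ]
0 [ 0.009 -0.21   0.001]
-0.02 [ 0.011 -0.216  0.001]
```

{"op": "jog_arm", "data": {"plan": [{"tx":-0.004,"ty":-0.023,"tz":0,"wx":0,"wy":0,"wz":0,"claw":0.7},{"tx":-0.009,"ty":-0.054,"tz":0,"wx":0,"wy":0,"wz":0,"claw":0.7},{"tx":-0.012,"ty":-0.086,"tz":0,"wx":0,"wy":0,"wz":0,"claw":0.7},{"tx":-0.011,"ty":-0.118,"tz":0,"wx":0,"wy":0,"wz":0,"claw":0.7},{"tx":-0.008,"ty":-0.149,"tz":0,"wx":0,"wy":0,"wz":0,"claw":0.7},{"tx":-0.004,"ty":-0.18,"tz":0,"wx":0,"wy":0,"wz":0,"claw":0.7},{"tx":-0.005,"ty":-0.21,"tz":0,"wx":0,"wy":0,"wz":0,"claw":0.7},{"tx":-0.005,"ty":-0.235,"tz":0,"wx":0,"wy":0,"wz":0,"claw":0.7},{"tx":-0.005,"ty":-0.24,"tz":0,"wx":0,"wy":0,"wz":0,"claw":0.7},{"tx":-0.005,"ty":-0.24,"tz":0,"wx":0,"wy":0,"wz":0,"claw":0.7}]}}

```text
clock: 12.1
eef_pos: [472.9, -134.3, 60.1]
tool_rot: [-3.14, 0.001, 0.267]
force: [0.5, -0.6, -0.9]
width: 25.5
gripper_force: 0.0
```

```bash
python3 - <<'E'
from h import *
p=ctrl.get_image('side'); t=ctrl.get_image('top'); jaws(p);jaws(t)
s=ctrl.read_state();print(s['clock'],s['eef_pos'],s['width'],s['force'])
a=cv2.resize(p['img'][150:250,280:390,::-1],(550,500),interpolation=2)
b=cv2.resize(t['img'][190:250,310:400,::-1],(250,167),interpolation=2)
cv2.imwrite('pics/f.png',np.hstack([a,cv2.copyMakeBorder(b,0,333,0,0,0)]))
E
```

```text
jaw strip [(-44, 4), (-42, 1), (-40, 3), (-38, 2), (-26, 2), (-4, 2), (0, 3), (2, 1), (4, 2), (6, 3), (10, 3), (20, 1), (22, 2), (26, 1), (30, 1), (50, 2), (52, 1), (54, 4), (56, 3), (58, 2), (60, 6), (62, 2), (64, 4), (66, 5), (68, 2), (70, 1)]
peg 85 [[14.9, 15.6, 56.3], [26.1, 27.1, 77.7], [39.1, 34.4, 82.1]]
jaw strip [(-48, 3), (-46, 2), (-44, 3), (-42, 4), (-40, 3), (-32, 1), (-26, 2), (-6, 1), (-4, 4), (-2, 4), (0, 4), (2, 4), (4, 3), (6, 5), (8, 3), (52, 2), (54, 4), (56, 5), (58, 3), (60, 5), (62, 4), (64, 3), (66, 2)]
peg 88 [[16.6, 11.5, 63.4], [26.4, 23.2, 80.2], [38.8, 34.1, 83.8]]
12.2 [ 472.9423859  -135.36765905   60.14735124] 25.441509110349816 [0.14667058 0.38352384 0.58091999]
```

View pics/f.png

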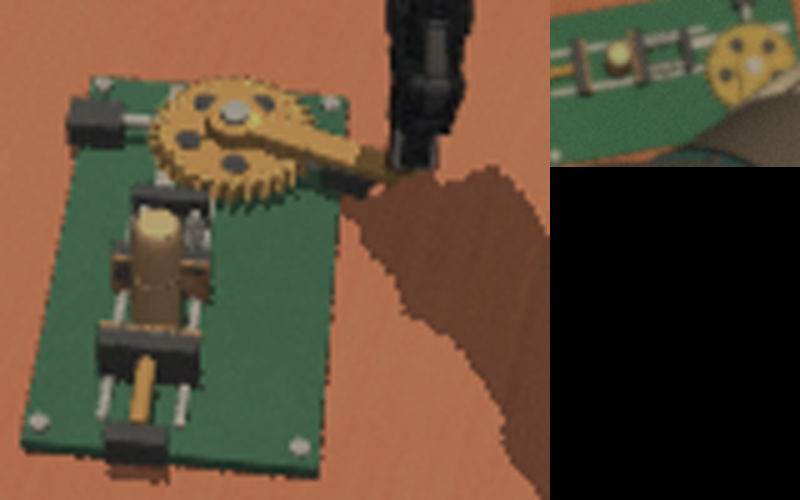

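{"op": "jog_arm", "data": {"plan": [{"tx":0.003,"ty":-0.01,"tz":0,"wx":0,"wy":0,"wz":0,"claw":0.7},{"tx":0.003,"ty":-0.016,"tz":0,"wx":0,"wy":0,"wz":0,"claw":0.7},{"tx":0.003,"ty":-0.016,"tz":0,"wx":0,"wy":0,"wz":0,"claw":0.7}]}}

```text
clock: 12.5
eef_pos: [473.2, -133.6, 60.3]
tool_rot: [3.136, 0.0, 0.264]
force: [0.6, -5.7, -3.1]
width: 25.6
gripper_force: 2.7
```

{"op": "jog_arm", "data": {"plan": [{"tx":-0.007,"ty":0.04,"tz":0,"wx":0,"wy":0,"wz":0,"claw":0.7},{"tx":-0.014,"ty":0.072,"tz":0,"wx":0,"wy":0,"wz":0,"claw":0.7},{"tx":-0.018,"ty":0.097,"tz":0,"wx":0,"wy":0,"wz":0,"claw":0.7},{"tx":-0.02,"ty":0.122,"tz":0,"wx":0,"wy":0,"wz":0,"claw":0.7},{"tx":-0.02,"ty":0.147,"tz":0,"wx":0,"wy":0,"wz":0,"claw":0.7},{"tx":-0.018,"ty":0.173,"tz":0,"wx":0,"wy":0,"wz":0,"claw":0.7},{"tx":-0.013,"ty":0.2,"tz":0,"wx":0,"wy":0,"wz":0,"claw":0.7},{"tx":-0.007,"ty":0.225,"tz":0,"wx":0,"wy":0,"wz":0,"claw":0.7},{"tx":-0.003,"ty":0.24,"tz":0,"wx":0,"wy":0,"wz":0,"claw":0.7},{"tx":0.001,"ty":0.252,"tz":0,"wx":0,"wy":0,"wz":0,"claw":0.7},{"tx":0.002,"ty":0.256,"tz":0,"wx":0,"wy":0,"wz":0,"claw":0.7},{"tx":0.002,"ty":0.256,"tz":0,"wx":0,"wy":0,"wz":0,"claw":0.7}]}}

```text
clock: 13.7
eef_pos: [490.0, -199.8, 59.7]
tool_rot: [-3.13, 0.005, 0.267]
force: [-9.5, 11.2, 9.5]
width: 25.6
gripper_force: 6.7
```

{"op": "jog_arm", "data": {"plan": [{"tx":-0.008,"ty":-0.035,"tz":0,"wx":0,"wy":0,"wz":0,"claw":0.7},{"tx":-0.013,"ty":-0.066,"tz":0,"wx":0,"wy":0,"wz":0,"claw":0.7},{"tx":-0.016,"ty":-0.098,"tz":0,"wx":0,"wy":0,"wz":0,"claw":0.7},{"tx":-0.017,"ty":-0.13,"tz":0,"wx":0,"wy":0,"wz":0,"claw":0.7},{"tx":-0.015,"ty":-0.161,"tz":0,"wx":0,"wy":0,"wz":0,"claw":0.7},{"tx":-0.012,"ty":-0.192,"tz":0,"wx":0,"wy":0,"wz":0,"claw":0.7},{"tx":-0.008,"ty":-0.222,"tz":0,"wx":0,"wy":0,"wz":0,"claw":0.7},{"tx":-0.004,"ty":-0.247,"tz":0,"wx":0,"wy":0,"wz":0,"claw":0.7},{"tx":-0.002,"ty":-0.256,"tz":0,"wx":0,"wy":0,"wz":0,"claw":0.7},{"tx":-0.002,"ty":-0.256,"tz":0,"wx":0,"wy":0,"wz":0,"claw":0.7}]}}

```text
clock: 14.7
eef_pos: [474.0, -133.4, 60.5]
tool_rot: [3.135, -0.001, 0.264]
force: [0.8, -7.6, -2.2]
width: 25.6
gripper_force: 3.9
```

```bash
python3 - <<'E'
from h import *
p=ctrl.get_image('side'); t=ctrl.get_image('top'); jaws(p);jaws(t)
E
```

```text
jaw strip [(-30, 2), (-26, 4), (-24, 1), (-22, 3), (-20, 1), (-18, 2), (-8, 1), (14, 2), (16, 1), (18, 1), (20, 3), (24, 3), (26, 1), (28, 1), (34, 1), (36, 1), (40, 2), (42, 1), (44, 1), (46, 1), (50, 3), (52, 1), (54, 4), (56, 3), (58, 3), (60, 6), (62, 2), (64, 4), (66, 4), (68, 1), (70, 1)]
peg 90 [[15.3, 31.8, 56.7], [27.0, 43.9, 77.6], [39.9, 51.7, 83.1]]
jaw strip [(-32, 1), (-30, 3), (-28, 3), (-26, 4), (-24, 2), (-22, 2), (-14, 1), (-10, 1), (6, 1), (12, 2), (14, 4), (16, 4), (18, 2), (20, 4), (22, 5), (24, 4), (26, 2), (52, 3), (54, 4), (56, 5), (58, 3), (60, 5), (62, 3), (64, 3), (66, 2)]
peg 87 [[16.5, 29.6, 66.1], [27.0, 39.9, 79.4], [39.2, 50.9, 82.9]]
```

Two strokes have given 2 + 3 notches, and the peg is now just meeting the far jaw. One more full stroke of 3 notches adds about 13 N.

{"op": "jog_arm", "data": {"plan": [{"tx":-0.007,"ty":0.04,"tz":0,"wx":0,"wy":0,"wz":0,"claw":0.7},{"tx":-0.014,"ty":0.072,"tz":0,"wx":0,"wy":0,"wz":0,"claw":0.7},{"tx":-0.018,"ty":0.097,"tz":0,"wx":0,"wy":0,"wz":0,"claw":0.7},{"tx":-0.02,"ty":0.122,"tz":0,"wx":0,"wy":0,"wz":0,"claw":0.7},{"tx":-0.02,"ty":0.147,"tz":0,"wx":0,"wy":0,"wz":0,"claw":0.7},{"tx":-0.018,"ty":0.173,"tz":0,"wx":0,"wy":0,"wz":0,"claw":0.7},{"tx":-0.013,"ty":0.2,"tz":0,"wx":0,"wy":0,"wz":0,"claw":0.7},{"tx":-0.007,"ty":0.225,"tz":0,"wx":0,"wy":0,"wz":0,"claw":0.7},{"tx":-0.003,"ty":0.24,"tz":0,"wx":0,"wy":0,"wz":0,"claw":0.7},{"tx":0.001,"ty":0.252,"tz":0,"wx":0,"wy":0,"wz":0,"claw":0.7},{"tx":0.003,"ty":0.26,"tz":0,"wx":0,"wy":0,"wz":0,"claw":0.7},{"tx":0.003,"ty":0.26,"tz":0,"wx":0,"wy":0,"wz":0,"claw":0.7}]}}

```text
clock: 16.0
eef_pos: [489.3, -199.8, 59.0]
tool_rot: [-3.127, 0.007, 0.268]
force: [-9.1, 9.6, 5.5]
width: 26.0
gripper_force: 6.1
```

{"op": "jog_arm", "data": {"plan": [{"tx":-0.009,"ty":-0.039,"tz":0,"wx":0,"wy":0,"wz":0,"claw":0.7},{"tx":-0.014,"ty":-0.07,"tz":0,"wx":0,"wy":0,"wz":0,"claw":0.7},{"tx":-0.017,"ty":-0.102,"tz":0,"wx":0,"wy":0,"wz":0,"claw":0.7},{"tx":-0.018,"ty":-0.134,"tz":0,"wx":0,"wy":0,"wz":0,"claw":0.7},{"tx":-0.016,"ty":-0.165,"tz":0,"wx":0,"wy":0,"wz":0,"claw":0.7},{"tx":-0.013,"ty":-0.196,"tz":0,"wx":0,"wy":0,"wz":0,"claw":0.7},{"tx":-0.009,"ty":-0.226,"tz":0,"wx":0,"wy":0,"wz":0,"claw":0.7},{"tx":-0.005,"ty":-0.251,"tz":0,"wx":0,"wy":0,"wz":0,"claw":0.7},{"tx":-0.003,"ty":-0.26,"tz":0,"wx":0,"wy":0,"wz":0,"claw":0.7},{"tx":-0.003,"ty":-0.26,"tz":0,"wx":0,"wy":0,"wz":0,"claw":0.7}]}}

```text
clock: 17.0
eef_pos: [473.9, -133.3, 60.5]
tool_rot: [3.135, -0.001, 0.264]
force: [1.0, -8.6, -2.5]
width: 25.8
gripper_force: 3.9
```

```bash
python3 - <<'E'
from h import *
p=ctrl.get_image('side'); t=ctrl.get_image('top'); jaws(p);jaws(t)
a=cv2.resize(p['img'][150:250,280:370,::-1],(450,500),interpolation=2)
b=cv2.resize(t['img'][190:240,305:365,::-1],(350,292),interpolation=2)
cv2.imwrite('pics/g.png',np.hstack([a,cv2.copyMakeBorder(b,0,208,0,0,0)]))
E
```

```text
jaw strip [(-12, 5), (-8, 3), (-4, 2), (14, 2), (16, 1), (18, 1), (20, 3), (24, 3), (26, 1), (28, 2), (30, 1), (36, 1), (40, 2), (42, 1), (44, 1), (46, 1), (50, 2), (52, 1), (54, 5), (56, 3), (58, 3), (60, 6), (62, 2), (64, 4), (66, 5), (68, 1), (70, 4)]
peg 92 [[16.8, 31.6, 57.5], [26.6, 44.7, 77.7], [39.7, 51.7, 83.0]]
jaw strip [(-14, 2), (-12, 3), (-10, 4), (-8, 4), (-6, 3), (-4, 1), (4, 1), (6, 1), (12, 2), (14, 4), (16, 3), (18, 3), (20, 5), (22, 5), (24, 4), (26, 2), (52, 2), (54, 4), (56, 4), (58, 4), (60, 5), (62, 4), (64, 3), (66, 2)]
peg 86 [[17.0, 29.6, 64.2], [27.5, 40.2, 79.7], [39.3, 51.6, 84.3]]
```

View pics/g.png

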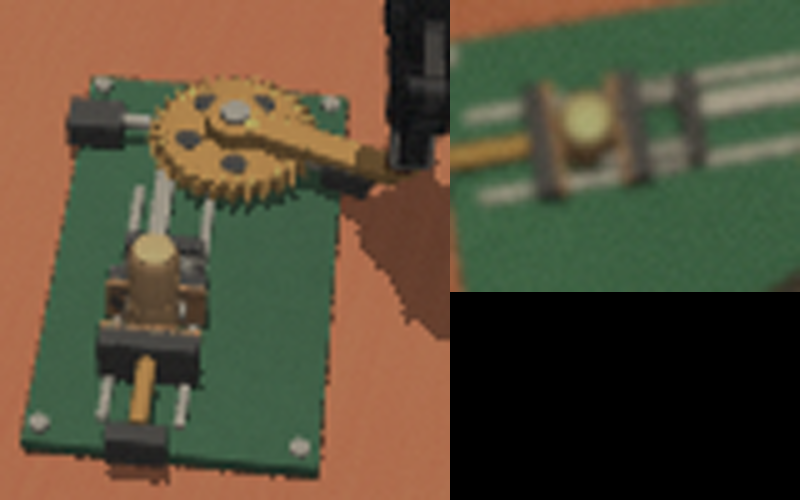

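The carriage advanced 3 notches with the jaw held still. Spring compression is about 17.2 mm, so about 13 N. Another notch would overshoot to about 17 N, so I stop here and withdraw.

{"op": "jog_arm", "data": {"plan": [{"tx":0,"ty":0.013,"tz":0,"wx":0,"wy":0,"wz":0,"claw":0.7},{"tx":0,"ty":0.02,"tz":0,"wx":0,"wy":0,"wz":0,"claw":0.52},{"tx":0,"ty":0.02,"tz":0,"wx":0,"wy":0,"wz":0,"claw":0.5},{"tx":0,"ty":0.02,"tz":0,"wx":0,"wy":0,"wz":0,"claw":0.5},{"tx":0,"ty":0.02,"tz":-0.1,"wx":0,"wy":0,"wz":0,"claw":0.5},{"tx":0,"ty":0.02,"tz":-0.25,"wx":0,"wy":0,"wz":0,"claw":0.5},{"tx":0,"ty":0.02,"tz":-0.4,"wx":0,"wy":0,"wz":0,"claw":0.5},{"tx":-0.1,"ty":0.02,"tz":-0.5,"wx":0,"wy":0,"wz":0,"claw":0.5},{"tx":-0.2,"ty":0.02,"tz":-0.5,"wx":0,"wy":0,"wz":0,"claw":0.5},{"tx":-0.2,"ty":0.02,"tz":-0.5,"wx":0,"wy":0,"wz":0,"claw":0.5}]}}

```text
clock: 18.1
eef_pos: [413.0, -152.5, 211.1]
tool_rot: [-3.14, 0.0, 0.262]
force: [1.0, -0.6, -0.2]
width: 42.9
gripper_force: 0.0
```

```bash
python3 - <<'E'
from h import *
p=ctrl.get_image('side'); t=ctrl.get_image('top'); jaws(p);jaws(t)
E
```

```text
jaw strip [(-12, 5), (-8, 3), (-4, 2), (0, 1), (14, 2), (16, 1), (18, 1), (20, 3), (24, 3), (26, 1), (28, 2), (30, 1), (36, 1), (40, 2), (42, 1), (44, 1), (46, 2), (50, 3), (52, 2), (54, 4), (56, 3), (58, 2), (60, 6), (62, 2), (64, 4), (66, 5), (68, 2), (70, 1)]
peg 85 [[15.8, 31.9, 57.2], [27.1, 43.4, 78.3], [39.7, 52.4, 82.3]]
handle 48 [[ 475.15380871 -128.92066362]]
jaw strip [(-14, 1), (-12, 3), (-10, 3), (-8, 4), (-6, 2), (-4, 3), (0, 1), (6, 2), (12, 3), (14, 4), (16, 4), (18, 3), (20, 4), (22, 5), (24, 2), (26, 2), (52, 2), (54, 4), (56, 5), (58, 3), (60, 5), (62, 4), (64, 3), (66, 2)]
peg 86 [[16.7, 29.6, 65.0], [27.3, 40.0, 79.1], [39.3, 51.0, 83.4]]
handle 49 [[ 476.98152589 -134.75066401]]
```

```bash
python3 -c "
from cell import ctrl
print(ctrl.finish_job())"
```

```text
the job is handed in; nothing more can be done
None
```

The job is handed in at about 18 s of the 67 s allowed. The maple peg stands upright between the jaws, gripped at about 13 N (estimated from the jaw's spring compression in the camera images), with the lever back at its rest stop and the gripper clear of the clamp.

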